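# Break down a stack of returned stock into its trays

## Task

Take the stack of returned stock apart and set each piece down, without dropping it, upright, the way up it stands now, flat on the floor of the one empty grey tray that is cut for it: the long carton in the long tray, the square box in the square tray, the tin in the larger round dish and the jar in the smaller round dish. Do not let anything topple, and leave the roll of tape and the glue bottle where they are.

Things in the scene. Friction and masses are not known exactly. Their poses are not given: they have to be found in the camera images.
- carton_mid (a point): Bottom of the stack: brown cardboard carton with a tape strip along its top, 64 mm (its x) by 130 mm (its y), 40 mm high, about 0.25 kg. The point is its centre, 20 mm above its underside; z up. It stands on the bench.
- box_mid (a point): Second in the stack, on the carton: white square box with a thin grey band, 56 by 56 mm (sides along its x and y), 40 mm high, about 0.12 kg. The point is its centre, 20 mm above its underside; z up.
- tin_mid (a point): Third in the stack, on the square box: round metal tin, 48 mm diameter at its lid (the upper 12 mm) and 47 mm below, 38 mm high, about 0.14 kg. The point is its centre, 19 mm above its underside; z up.
- jar_mid (a point): Top of the stack, on the tin: small glass jar with a black cap, 30 mm diameter, 42 mm high, about 0.06 kg. The point is its centre, 21 mm above its underside; z up.
- long_tray: A fixed grey tray, floor 3 mm thick, rim 4 mm thick and 12 mm high above the bench. Origin: centre of its underside, on the bench. Rectangular recess, 80 mm (its x) by 146 mm (its y), 8 mm larger than the carton on every side.
- square_tray: A fixed grey tray, floor 3 mm thick, rim 4 mm thick and 12 mm high above the bench. Origin: centre of its underside, on the bench. Square recess, 72 by 72 mm (sides along its x and y), 8 mm larger than the square box on every side.
- big_dish: A fixed grey tray, floor 3 mm thick, rim 4 mm thick and 12 mm high above the bench. Origin: centre of its underside, on the bench. Round: recess 66 mm in diameter (74 mm outside), for the tin.
- small_dish: A fixed grey tray, floor 3 mm thick, rim 4 mm thick and 12 mm high above the bench. Origin: centre of its underside, on the bench. Round: recess 46 mm in diameter (54 mm outside), for the jar.
- tape_mid (a point): Bystander: loose roll of brown tape lying flat, 84 mm outside diameter, hole 64 mm, 24 mm high. The point is its centre. To be left alone.
- glue_mid (a point): Bystander: loose slim white glue bottle with a grey nozzle, 24 mm diameter, 62 mm high, standing among the things. The point is on its axis 30 mm above the bench. To be left alone. (A small wooden hand stamp of 26 mm diameter, 50 mm high, fixed to the bench, stands likewise among the things.)
Things that resemble listed ones, but are neither listed nor needed, are in the scene too. Leave any blue, orange or pink look-alike of the part that bears tin_mid alone.

How it is judged:
By the outcome, as a careful person would: the job done as asked, in the order asked, and still so for the second after the job is handed in, with the robot touching nothing.
It also fails if it takes over 99 s, if anything falls off the work surface, if the arm or the gripper's body presses on something with over 40 N, if the wrist force passes 120 N, or if a joint passes its speed limit or range.

## Robot

A 7-joint arm with a two-finger parallel gripper is mounted at the origin on the work surface. World frame = base frame: x ahead of the robot, y to its left, z up, the work surface at z = 0. Lengths are in m, angles in rad, forces in N, time in s.
With the tool pointing down it reaches from about 0.35 to 0.9 m from the base axis. Payload 19.9 kg.
Tool frame: the origin (TCP) lies on the centre line of the jaws, within the pads' length; the fingertips stand 22 mm ahead of it and the grasp point (between the pads) lies 3 mm ahead of it; z points along the fingers, y is the line along which they close (so a half turn about z gives the same grasp; the last joint's range is limited). The gripper opens to 85 mm and grips with 20 to 120 N. Pads are 22 mm wide; open, the fingers measure 114 mm over their backs; the gripper's body (76 mm by 85 mm) begins 54 mm behind the grasp point. The pads swing forward as they close: fully open they stand 13 mm farther back than shut.
Start: joints at [-1.208, 0.417, -0.01, 1.614, 0.005, 1.111, -0.053], TCP at [0.246, 0.574, 0.253] pointing down, gripper open.
Joint ranges: [-2.81, 2.81], [-0.39, 2.02], [-1.27, 1.25], [0.06, 2.57], [-1.19, 4.33], [0.19, 2], [-2.82, 2.82]. Speed limits (rad/s): [1.89, 1.89, 2.39, 2.39, 3.01, 3.01, 3.01].

## Interface

Orientations are given as a rotation vector (axis times angle).
In Python, from plant import ctrl gives the robot as it stands.
- The arm moves only by the tool jog_arm, never from a script. Its argument "deltas" is a list of rows, each a list of 3 entries, a list of its own where there are three numbers: the turn, a rotation vector about the tool's x, y, z in degrees, then the shift along the tool's x, y, z in mm, then the finger opening in mm, from 0 to 85.4. In form: [[[wx, wy, wz], [x, y, z], gripper], ...]. A call has 1 to 5 rows; each row is the pose to reach, as a shift and turn from the pose commanded when the call began, along the tool's axes at that moment; what a row does not reach only later rows make up. A row lasts 1/8 s, in which the tool goes at most 62.5 mm and 10.7 degrees, less where a joint would pass 70% of its speed; a pose out of reach is approached as far as the arm can. A call with a gripper value outside its range is refused whole. The fingers move at their own pace and stop on an object; "force" is the grip in N (left out, the last holds). Time passes only in rows, so rows that repeat a pose let the fingers close. It gives the time, the measured TCP pose, the force, the opening and the grip force at its end, in the units of the state.
- ctrl.get_state(): the state, without advancing time (a new reading comes with each control period).
- ctrl.grab_frame(name): name is "scene" or "top"; returns a dict with "img" (400x640x3 uint8, red, green, blue), "vertical_fov" (degrees; the focal length in pixels is half the picture's height over the tangent of half this angle, whatever the lens; pixels are square), "cx", "cy" (the principal point, pixels), "position" and "attitude" of the camera in the world. Camera axes: x right, y down, z forward; pixel columns grow to the right and rows downward; lengths in m; the calibration is good to about 2 mm. A picture is of the moment at which its call begins. There is no depth.
- ctrl.job_done(): hands the job in; it is judged then, once.
The state is a dict: "time_s": time; "q": joint angles; "joint_vel": joint speeds; "effort": joint torques, N m; "position": TCP position; "ee_rot": TCP orientation; "contact_force": force on the tool from outside, world axes, zero at the start; "ft_torque": the same for the moment, N m; "width": finger opening in m; "grip_force": force on a finger pad.
Only numpy, scipy, OpenCV 4.12 (cv2) and the standard library are available. Lean on these libraries where they do the work, as an engineer would, in place of code of your own. Each camera call takes 0.05 s, during which the arm holds its last target. There are 200 camera calls.

## Working session

There is one attempt and no reset: what is moved stays moved. The work goes in short steps, Python scripts to look and compute and a tool call to move; the robot and the scene stay as the last step left them, time stands still between calls to the robot, and variables do not carry over. Pictures are saved under pics/ and viewed, at most 14 in all, crops included, and the job is handed in when it is done.

Besides the shell and the picture viewer there is one more tool, called as name(argument=value, ...), one argument or row to a line, values as JSON. jog_arm: Moves the arm, as the interface text tells. Its arguments: {"type":"object","properties":{"deltas":{"type":"array","items":{"type":"array"}},"force":{"type":"number"}},"required":["deltas"]}

```bash
mkdir -p pics; ls; cat > h.py <<'E'
import numpy as np,cv2
from scipy.spatial.transform import Rotation as R
from plant import ctrl
def grab(n,save=None):
    f=ctrl.grab_frame(n)
    if save: cv2.imwrite('pics/'+save,f['img'][:,:,::-1])
    return f
def rot(f):
    a=np.array(f['attitude'],float)
    return a if a.shape==(3,3) else R.from_rotvec(a).as_matrix()
def K(f):
    F=200/np.tan(np.radians(f['vertical_fov'])/2); return F,f['cx'],f['cy']
def pix2w(f,u,v,z):
    F,cx,cy=K(f); d=rot(f)@np.array([(u-cx)/F,(v-cy)/F,1]); p=np.array(f['position'])
    return p+d*(z-p[2])/d[2]
def w2pix(f,P):
    F,cx,cy=K(f); c=rot(f).T@(np.array(P)-f['position']); return F*c[0]/c[2]+cx,F*c[1]/c[2]+cy
E
python3 - <<'E'
from h import *
for n in('scene','top'):
    f=grab(n,n+'0.png'); print({k:v for k,v in f.items() if k!='img'})
print(ctrl.get_state())
E
```

```text
pics
{'vertical_fov': 46.339600609375616, 'cx': 316.4136477503428, 'cy': 192.50505289233098, 'position': array([ 1.29347675, -0.05982193,  0.66302868]), 'attitude': array([-1.67863272, -1.61295634,  0.79543002])}
{'vertical_fov': 50.505525986399206, 'cx': 307.8948437399437, 'cy': 197.64642375738384, 'position': array([ 0.54134595, -0.00867565,  0.90236614]), 'attitude': array([-2.20005534,  2.20230342, -0.02351811])}
{'time_s': 0.1, 'q': array([-1.20749221,  0.41792265, -0.01032994,  1.61407025,  0.00471474,
        1.11067441, -0.05298307]), 'joint_vel': array([-0.00025396, -0.00108625,  0.00130472,  0.00096728, -0.0005114 ,
        0.00177025,  0.00136315]), 'effort': array([ 2.78243977e-03, -8.65832090e+01,  6.81403019e-01, -4.35642886e+01,
        1.93103822e-02,  5.01844930e-03,  4.97141127e-05]), 'position': array([0.24604062, 0.57424948, 0.25273585]), 'ee_rot': array([-6.31420520e-01, -3.07735473e+00,  1.63862019e-03]), 'contact_force': array([-0.42960202,  0.87018112, -0.25779514]), 'ft_torque': array([-0.00325161,  0.01944611, -0.0010091 ]), 'grip_force': 0.0, 'width': 0.08553363109898947}
```

View pics/scene0.png

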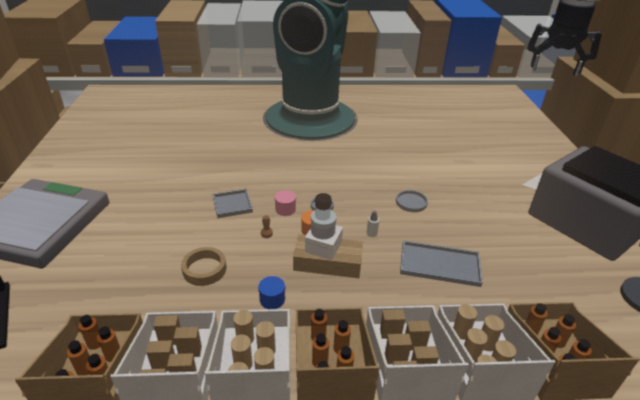

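View pics/top0.png

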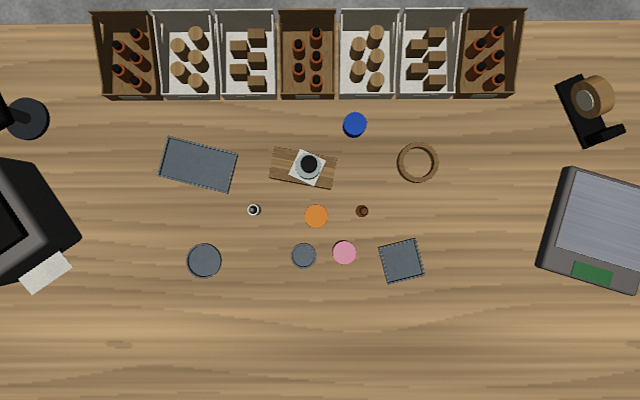

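The overview shows the stack at about (305,168) in the top view. The trays are long (198,164), square (402,261), big dish (204,260) and small dish (304,255). The tape is at (417,162) and the glue at (254,210).

```bash
python3 - <<'E'
import cv2
a=cv2.imread('pics/top0.png')[105:295,150:445]; cv2.imwrite('pics/topc.png',cv2.resize(a,None,fx=2.7,fy=2.7,interpolation=cv2.INTER_CUBIC))
a=cv2.imread('pics/scene0.png')[180:300,285:395]; cv2.imwrite('pics/scc.png',cv2.resize(a,None,fx=5,fy=5,interpolation=cv2.INTER_CUBIC))
E
```

```text
(no output)
```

View pics/topc.png

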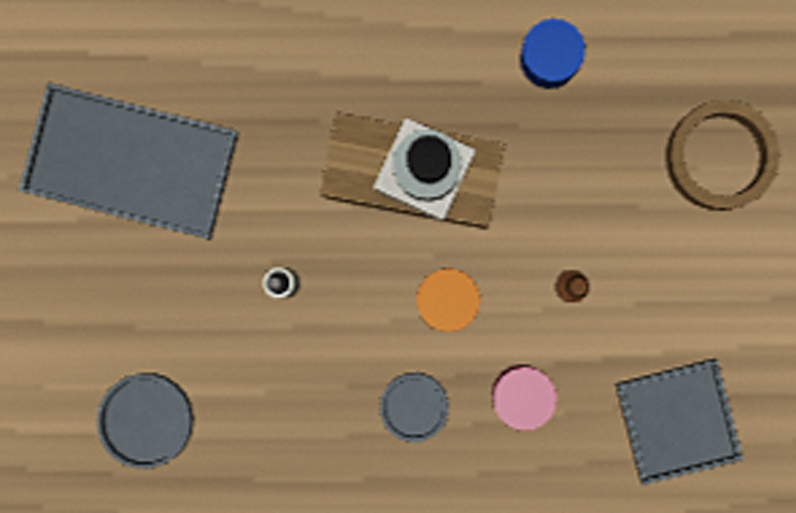

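View pics/scc.png

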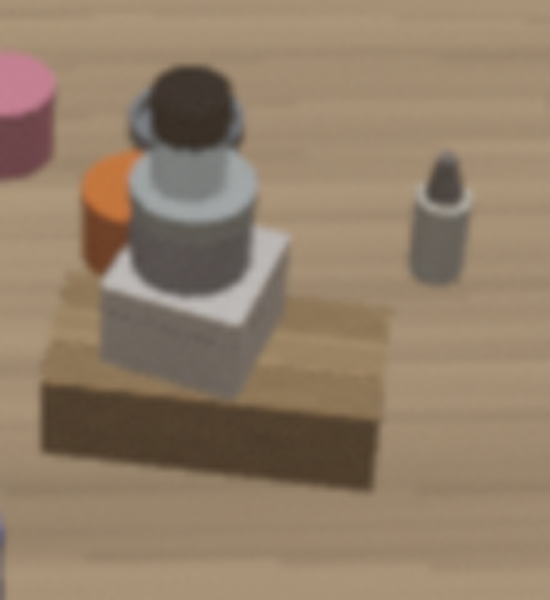

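The crops give clear corners. I'll turn them into poses next.

```bash
cat >> h.py <<'E'
def C(x,y,f,z): return pix2w(f,150+(x+.5)/2.7-.5,105+(y+.5)/2.7-.5,z)
E
python3 - <<'E'
from h import *
f=grab('top'); s=grab('scene')
def rect(n,pts,z):
    P=np.array([C(*p,f,z)[:2] for p in pts]); c=P.mean(0)
    e=P-np.roll(P,-1,0); L=np.linalg.norm(e,axis=1)
    ang=np.degrees(np.arctan2(*(e[::-1].T if 0 else e.T)[::-1]))
    print(n,c.round(4),'sides',(L*1e3).round(1),'ang',(ang%180).round(1))
rect('carton',[(334,111),(507,141),(488,228),(321,196)],.04)
rect('box',[(407,118),(475,150),(445,219),(375,186)],.08)
rect('long',[(50,84),(237,130),(211,239),(22,190)],.012)
rect('sq',[(615,382),(715,359),(742,459),(642,483)],.012)
for n,x,y,z in [('tin',427,163,.118),('jar',429,159,.16),('big',146,420,.012),('small',414,407,.012),('blue',554,48,.038),('orange',448,299,.038),('pink',525,398,.038),('stamp',576,286,.05),('tape',722,154,.024),('glue',280,283,.045)]:
    print(n,C(x,y,f,z).round(4))
print('jar scene',pix2w(s,285+192/5,180+88/5,.16), 'tin scene',pix2w(s,285+194/5,180+185/5,.118))
print('box scene', np.mean([pix2w(s,285+a/5,180+b/5,.08) for a,b in [(104,284),(240,323),(291,234)]][0::2],0))
print('carton scene',np.mean([pix2w(s,285+a/5,180+b/5,.04) for a,b in [(42,380),(380,415),(392,312),(68,270)]],0))
st=ctrl.get_state(); print(R.from_rotvec(st['ee_rot']).as_matrix().round(3))
E
```

```text
carton [0.63   0.0106] sides [132.8  67.4 128.4  65.2] ang [ 80.  167.6  79.1 171.4]
box [6.264e-01 3.000e-04] sides [54.2 54.3 55.8 54.3] ang [ 64.6 156.5  64.6 154.8]
long [0.6398 0.2322] sides [151.5  87.6 153.2  85.9] ang [ 76.  166.8  75.4 165.7]
sq [ 0.4374 -0.1944] sides [79.4 79.6 79.3 80.3] ang [102.9  14.6 103.5  14.7]
tin [ 0.6261 -0.0012  0.118 ]
jar [ 0.6241 -0.0029  0.16  ]
big [0.4378 0.2182 0.012 ]
small [0.4479 0.0101 0.012 ]
blue [ 0.722  -0.0968  0.038 ]
orange [ 0.5318 -0.0161  0.038 ]
pink [ 0.4574 -0.0739  0.038 ]
stamp [ 0.5415 -0.1112  0.05  ]
tape [ 0.6427 -0.2268  0.024 ]
glue [0.544  0.1098 0.045 ]
jar scene [ 0.62394073 -0.00275876  0.16      ] tin scene [ 0.62756798 -0.00098922  0.118     ]
box scene [0.62519472 0.00215999 0.08      ]
carton scene [0.62898335 0.01122095 0.04      ]
[[-0.919  0.394 -0.   ]
 [ 0.394  0.919 -0.001]
 [-0.    -0.001 -1.   ]]
```

The poses from both cameras agree within 2–3 mm, and the sizes match. I'll add a helper that gives tool-frame deltas to a world target.

```bash
cat > go.py <<'E'
import sys
from h import *
# args: groups of x y z closing_angle(deg); prints delta from current pose per target
s=ctrl.get_state(); R0=R.from_rotvec(s['ee_rot']).as_matrix(); p=s['position']
a=list(map(float,sys.argv[1:]))
print('t %.2f pos %s ang %.1f w %.4f g %.1f F %s q %s'%(s['time_s'],p.round(4),np.degrees(np.arctan2(R0[1,1],R0[0,1])),s['width'],s['grip_force'],s['contact_force'].round(1),s['q'].round(2)))
for i in range(0,len(a),4):
    t=np.radians(a[i+3]); y=np.array([np.cos(t),np.sin(t),0]); z=np.array([0,0,-1.]); T=np.stack([np.cross(y,z),y,z],1)
    print('turn',np.degrees(R.from_matrix(R0.T@T).as_rotvec()).round(1),'mm',(R0.T@(np.array(a[i:i+3])-p)*1e3).round(1))
E
python3 go.py 0.40 0.25 0.26 66.8 .624 -.003 .26 60
```

```text
t 0.20 pos [0.2461 0.5743 0.2529] ang 66.8 w 0.0855 g 0.0 F [ 0.1 -0.8  0.1] q [-1.21  0.42 -0.01  1.61  0.    1.11 -0.05]
turn [-0.  0.  0.] mm [-269.2 -237.5   -6.9]
turn [-0.   0.   6.8] mm [-574.7 -381.8   -6.8]
```

jog_arm(
  deltas=[
    [[0,0,0],[-50,-44,-7],60],
    [[0,0,0],[-100,-88,-7],60],
    [[0,0,0],[-150,-132,-7],60],
    [[0,0,2],[-200,-176,-7],60],
    [[0,0,4],[-250,-215,-7],60],
  ],
  force=30,
)

```text
time_s: 0.82
position: [0.3834, 0.292, 0.2604]
ee_rot: [0.74, 3.053, 0.001]
contact_force: [0.8, 0.6, 0.9]
width: 0.0598
grip_force: 0.0
```

```bash
python3 go.py .624 -.003 .24 60
```

```text
t 0.82 pos [0.3834 0.292  0.2604] ang 62.7 w 0.0598 g 0.0 F [0.8 0.6 0.9] q [-0.84  0.15  0.14  1.96 -0.03  1.04  0.41]
turn [0.  0.  2.7] mm [-348.9 -152.1   20.4]
```

jog_arm(
  deltas=[
    [[0,0,1],[-55,-25,5],60],
    [[0,0,1],[-110,-50,10],60],
    [[0,0,2],[-165,-75,15],60],
    [[0,0,2],[-220,-100,20],60],
    [[0,0,3],[-270,-125,20],60],
  ],
)

```text
time_s: 1.45
position: [0.5668, 0.0576, 0.2399]
ee_rot: [-0.819, -3.033, 0.001]
contact_force: [0.4, 0.7, 0.2]
width: 0.0597
grip_force: 0.0
```

jog_arm(
  deltas=[
    [[0,0,0],[-40,-5,0],60],
    [[0,0,0],[-60,-10,0],60],
    [[0,0,0],[-60,-10,0],60],
    [[0,0,0],[-60,-10,0],60],
  ],
)

```text
time_s: 1.95
position: [0.6122, 0.0217, 0.2402]
ee_rot: [-0.816, -3.033, -0.0]
contact_force: [1.1, -0.1, -0.2]
width: 0.0602
grip_force: 0.0
```

```bash
python3 go.py .624 -.003 .24 60 .624 -.003 .154 60
```

```text
t 1.95 pos [0.6122 0.0217 0.2402] ang 59.9 w 0.0602 g 0.0 F [ 1.1 -0.1 -0.2] q [-0.35  0.42  0.35  1.67 -0.16  1.08  1.09]
turn [ 0.  -0.  -0.1] mm [-22.6 -15.4   0.2]
turn [ 0.  -0.  -0.1] mm [-22.7 -15.4  86.2]
```

jog_arm(
  deltas=[
    [[0,0,0],[-22.6,-15.4,0],60],
    [[0,0,0],[-22.6,-15.4,0],60],
    [[0,0,0],[-22.6,-15.4,30],60],
    [[0,0,0],[-22.6,-15.4,50],60],
    [[0,0,0],[-22.6,-15.4,50],60],
  ],
)

```text
time_s: 2.58
position: [0.6237, -0.0033, 0.1891]
ee_rot: [-0.816, -3.031, 0.001]
contact_force: [0.3, -0.3, 1.0]
width: 0.06
grip_force: 0.0
```

```bash
python3 go.py .624 -.003 .154 60; python3 -c "
from h import *
f=grab('scene');a=f['img'][150:280,260:400,::-1];b=grab('top')['img'][120:220,240:370,::-1]
a=cv2.resize(a,(400,371),interpolation=2);b=cv2.resize(b,(400,308),interpolation=2);b=cv2.copyMakeBorder(b,0,63,0,0,0)
cv2.imwrite('pics/j1.png',np.hstack([a,b]))"
```

```text
t 2.58 pos [ 0.6237 -0.0033  0.1891] ang 59.9 w 0.0600 g 0.0 F [ 0.3 -0.3  1. ] q [-0.3   0.5   0.34  1.68 -0.19  0.99  1.16]
turn [-0.1 -0.1 -0.1] mm [-0.2  0.5 35.1]
```

View pics/j1.png

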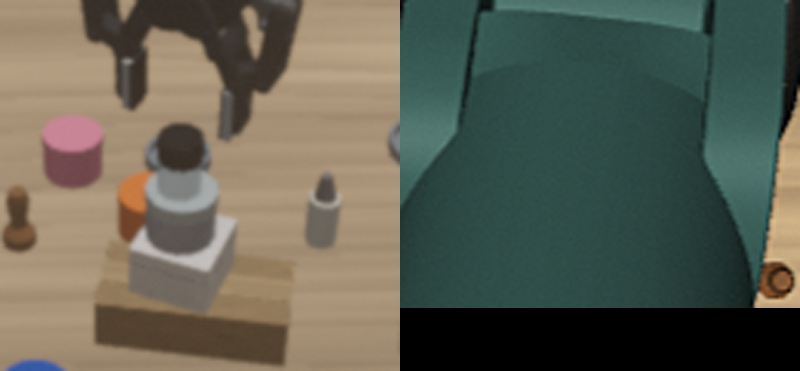

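The gripper straddles the jar, with its tips at crop pixels (130,100) and (230,130) either side of the cap at (180,145). I'll go down and close.

jog_arm(
  deltas=[
    [[0,0,0],[0,0,20],60],
    [[0,0,0],[0,0,35],60],
    [[0,0,0],[0,0,35],60],
    [[0,0,0],[0,0,35],45],
    [[0,0,0],[0,0,35],35],
  ],
)

```text
time_s: 3.3
position: [0.6249, -0.0042, 0.1558]
ee_rot: [0.818, 3.032, 0.0]
contact_force: [-0.1, -0.3, -0.1]
width: 0.0351
grip_force: 0.0
```

jog_arm(
  deltas=[
    [[0,0,0],[0,0,0],20],
    [[0,0,0],[0,0,0],20],
    [[0,0,0],[0,0,0],20],
    [[0,0,0],[0,0,0],20],
  ],
  force=30,
)

```text
time_s: 3.8
position: [0.625, -0.004, 0.1558]
ee_rot: [0.818, 3.032, 0.001]
contact_force: [0.3, 1.6, 6.0]
width: 0.0289
grip_force: 29.7
```

```bash
python3 go.py .448 .010 .24 60
```

```text
t 3.80 pos [ 0.625  -0.004   0.1558] ang 59.8 w 0.0289 g 29.7 F [0.3 1.6 6. ] q [-0.29  0.54  0.33  1.71 -0.21  0.93  1.17]
turn [ 0.   0.  -0.2] mm [159.9 -76.8 -84.3]
```

jog_arm(
  deltas=[
    [[0,0,0],[0,0,-15],20],
    [[0,0,0],[0,0,-40],20],
    [[0,0,0],[20,-10,-65],20],
    [[0,0,0],[55,-26,-80],20],
    [[0,0,0],[90,-43,-80],20],
  ],
)

```text
time_s: 4.42
position: [0.5245, 0.0039, 0.237]
ee_rot: [0.818, 3.031, 0.001]
contact_force: [0.3, 0.1, -0.5]
width: 0.0291
grip_force: 29.7
```

jog_arm(
  deltas=[
    [[0,0,0],[35,-17,0],20],
    [[0,0,0],[60,-30,0],20],
    [[0,0,0],[70,-34,0],20],
    [[0,0,0],[70,-34,0],20],
    [[0,0,0],[70,-34,0],20],
  ],
)

```text
time_s: 5.05
position: [0.4484, 0.0097, 0.2355]
ee_rot: [0.818, 3.033, -0.0]
contact_force: [0.6, -0.5, 0.4]
width: 0.0291
grip_force: 29.7
```

```bash
python3 go.py .448 .010 .05 60 .448 .01 .041 60;python3 -c "
from h import *
f=grab('scene','s2.png');a=f['img'][120:270,230:400,::-1]
cv2.imwrite('pics/j2.png',cv2.resize(a,None,fx=3.5,fy=3.5,interpolation=2))"
```

```text
t 5.05 pos [0.4484 0.0097 0.2355] ang 59.8 w 0.0291 g 29.7 F [ 0.6 -0.5  0.4] q [-0.43  0.12  0.36  2.06 -0.05  0.97  1.01]
turn [-0.   0.  -0.2] mm [  0.6   0.  185.5]
turn [-0.   0.  -0.2] mm [  0.6   0.  194.5]
```

View pics/j2.png

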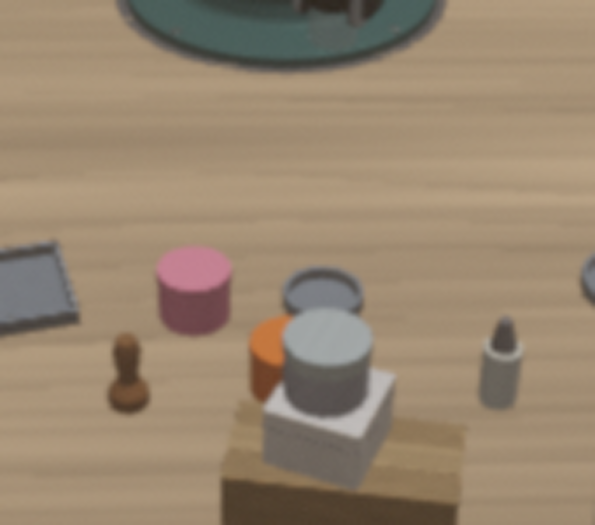

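The jar came away and the tin stays centred on the box. The small dish is at crop pixel (322,292). I'll lower the jar.

jog_arm(
  deltas=[
    [[0,0,0],[0,0,50],20],
    [[0,0,0],[0,0,95],20],
    [[0,0,0],[0,0,135],20],
    [[0,0,0],[0,0,165],20],
    [[0,0,0],[0,0,180],20],
  ],
)

```text
time_s: 5.72
position: [0.4474, 0.0095, 0.0537]
ee_rot: [-0.818, -3.031, 0.002]
contact_force: [0.5, -0.2, 0.5]
width: 0.0289
grip_force: 29.7
```

jog_arm(
  deltas=[
    [[0,0,0],[0,0,5],20],
    [[0,0,0],[0,0,9],20],
    [[0,0,0],[0,0,12],20],
    [[0,0,0],[0,0,12.5],20],
  ],
)

```text
time_s: 6.22
position: [0.4478, 0.0098, 0.0431]
ee_rot: [0.818, 3.033, 0.0]
contact_force: [-0.5, 0.3, -0.6]
width: 0.0286
grip_force: 29.7
```

```bash
python3 go.py .448 .01 .041 60; python3 -c "
from h import *
s=grab('scene');print(pix2w(s,230+322/3.5,120+292/3.5,.012));cv2.imwrite('pics/j3.png',cv2.resize(s['img'][150:230,260:400,::-1],None,fx=5,fy=5,interpolation=2))"
```

```text
t 6.22 pos [0.4478 0.0098 0.0431] ang 59.8 w 0.0286 g 29.7 F [-0.5  0.3 -0.6] q [-0.32  0.47  0.27  2.19 -0.25  0.51  1.19]
turn [ 0.   0.  -0.2] mm [-0.1  0.2  2.1]
[0.44905474 0.00943658 0.012     ]
```

View pics/j3.png

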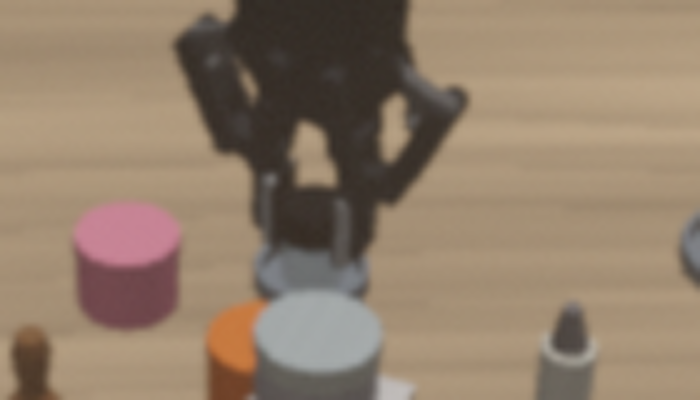

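The jar hangs over the dish at (312,270), held upright. I'll lower it until it touches.

jog_arm(
  deltas=[
    [[0,0,0],[0,0,1],20],
    [[0,0,0],[0,0,1.5],20],
    [[0,0,0],[0,0,2],20],
    [[0,0,0],[0,0,2],20],
  ],
)

```text
time_s: 6.78
position: [0.4476, 0.0098, 0.0409]
ee_rot: [0.818, 3.033, -0.0]
contact_force: [0.2, 1.0, 1.0]
width: 0.0286
grip_force: 29.9
```

jog_arm(
  deltas=[
    [[0,0,0],[0,0,0.5],20],
    [[0,0,0],[0,0,1],20],
    [[0,0,0],[0,0,1],20],
  ],
)

```text
time_s: 7.15
position: [0.4478, 0.0098, 0.0406]
ee_rot: [0.818, 3.033, 0.001]
contact_force: [-5.0, 0.3, 26.5]
width: 0.0286
grip_force: 32.1
```

It touched at the predicted height. I'll relax and release.

jog_arm(
  deltas=[
    [[0,0,0],[0,0,-0.6],20],
    [[0,0,0],[0,0,-0.6],32],
    [[0,0,0],[0,0,-0.6],40],
    [[0,0,0],[0,0,-0.6],48],
    [[0,0,0],[0,0,-0.6],48],
  ],
)

```text
time_s: 7.78
position: [0.4475, 0.0098, 0.0403]
ee_rot: [-0.818, -3.033, 0.0]
contact_force: [0.7, 0.5, 0.5]
width: 0.0479
grip_force: 0.0
```

jog_arm(
  deltas=[
    [[0,0,0],[0,0,-20],48],
    [[0,0,0],[0,0,-60],48],
    [[0,0,0],[0,0,-110],60],
    [[0,0,0],[0,0,-160],75],
    [[0,0,0],[0,0,-170],75],
  ],
)

```text
time_s: 8.4
position: [0.4487, 0.0099, 0.2132]
ee_rot: [0.817, 3.029, 0.004]
contact_force: [-0.3, 0.4, -1.2]
width: 0.0749
grip_force: 0.0
```

```bash
python3 go.py .626 -.001 .21 0; python3 -c "
from h import *
s=grab('scene','s4.png')['img'];a=s[150:270,280:400,::-1]
cv2.imwrite('pics/j4.png',cv2.resize(a,None,fx=4.5,fy=4.5,interpolation=2))"
```

```text
t 8.40 pos [0.4487 0.0099 0.2132] ang 59.8 w 0.0749 g 0.0 F [-0.3  0.4 -1.2] q [-0.45  0.15  0.39  2.09 -0.07  0.91  1.03]
turn [ 0.3  0.1 59.8] mm [-158.8   79.7    4. ]
```

View pics/j4.png

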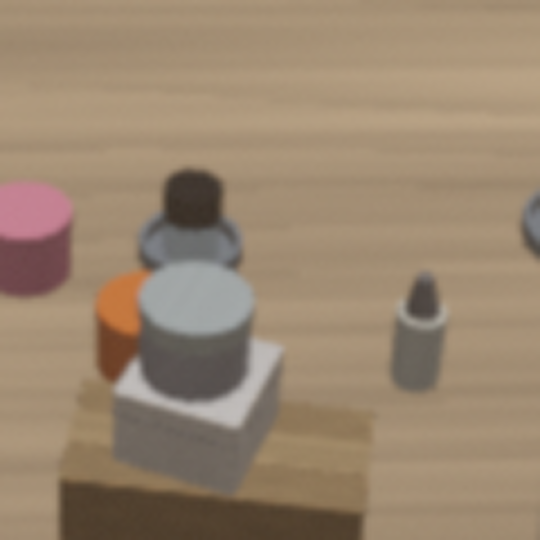

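The jar stands upright in the small dish (192,215) and the tin is still on the box (197,300). Next is the tin, with closing angle about 0°.

jog_arm(
  deltas=[
    [[0,0,10],[-40,20,0],80],
    [[0,0,20],[-80,40,2],80],
    [[0,0,30],[-120,60,4],80],
    [[0,0,40],[-145,73,4],80],
    [[0,0,50],[-158,79,4],80],
  ],
)

```text
time_s: 9.07
position: [0.6245, -0.0017, 0.2042]
ee_rot: [-2.03, -2.397, 0.004]
contact_force: [-0.0, -0.3, -0.3]
width: 0.0798
grip_force: 0.0
```

jog_arm(
  deltas=[
    [[0,0,10],[0,0,0],80],
    [[0,0,10],[0,0,0],80],
    [[0,0,10],[0,0,0],80],
  ],
)

```text
time_s: 9.45
position: [0.6235, -0.0013, 0.2056]
ee_rot: [-2.22, -2.222, 0.002]
contact_force: [0.1, -1.5, 0.3]
width: 0.0802
grip_force: 0.0
```

```bash
python3 -c "
from h import *
s=grab('scene');print(pix2w(s,280+197/4.5,150+299/4.5,.118))"; python3 go.py .6265 -.001 .117 0
```

```text
[ 0.62595044 -0.00092775  0.118     ]
t 9.50 pos [ 0.6236 -0.0014  0.2059] ang -0.0 w 0.0802 g 0.0 F [0.2 0.7 0.8] q [-0.46  0.52  0.57  1.68 -0.31  1.04  0.21]
turn [-0.  0. -0.] mm [ 0.4  3.  88.9]
```

jog_arm(
  deltas=[
    [[0,0,0],[0.4,2.7,30],80],
    [[0,0,0],[0.4,2.7,60],80],
    [[0,0,0],[0.4,2.7,80],80],
    [[0,0,0],[0.4,2.7,89],80],
    [[0,0,0],[0.4,2.7,89],80],
  ],
)

```text
time_s: 10.12
position: [0.6266, -0.0011, 0.1175]
ee_rot: [-2.225, -2.218, 0.0]
contact_force: [1.1, -0.6, 0.6]
width: 0.0801
grip_force: 0.0
```

jog_arm(
  deltas=[
    [[0,0,0],[0,0,0],65],
    [[0,0,0],[0,0,0],55],
    [[0,0,0],[0,0,0],48],
    [[0,0,0],[0,0,0],40],
    [[0,0,0],[0,0,0],40],
  ],
  force=35,
)

```text
time_s: 10.75
position: [0.6266, -0.0009, 0.118]
ee_rot: [-2.225, -2.218, -0.0]
contact_force: [-4.7, 0.5, 8.9]
width: 0.0466
grip_force: 34.6
```

```bash
python3 go.py .438 .218 .22 0 .53 .1 .22 0
```

```text
t 10.75 pos [ 0.6266 -0.0009  0.118 ] ang -0.2 w 0.0466 g 34.6 F [-4.7  0.5  8.9] q [-0.42  0.63  0.52  1.73 -0.38  0.89  0.26]
turn [ 0.  -0.  -0.2] mm [ 218.3 -189.3 -101.9]
turn [ 0.  -0.  -0.2] mm [ 100.6  -96.9 -101.9]
```

jog_arm(
  deltas=[
    [[0,0,0],[0,0,-12],40],
    [[0,0,0],[0,0,-40],40],
    [[0,0,0],[0,0,-75],40],
    [[0,0,0],[25,-22,-100],40],
    [[0,0,0],[60,-52,-100],40],
  ],
)

```text
time_s: 11.38
position: [0.5753, 0.0589, 0.2198]
ee_rot: [2.226, 2.214, 0.004]
contact_force: [0.7, 1.1, -3.0]
width: 0.0469
grip_force: 36.5
```

jog_arm(
  deltas=[
    [[0,0,0],[38,-33,0],40],
    [[0,0,0],[76,-66,0],40],
    [[0,0,0],[114,-99,0],40],
    [[0,0,0],[145,-126,0],40],
    [[0,0,0],[158,-137,0],40],
  ],
)

```text
time_s: 12.0
position: [0.4369, 0.2195, 0.218]
ee_rot: [-2.222, -2.22, -0.001]
contact_force: [1.6, -0.4, -1.9]
width: 0.047
grip_force: 36.5
```

```bash
python3 go.py .438 .218 .22 0 .438 .218 .042 0;python3 -c "
from h import *
s=grab('scene','s5.png')['img'];t=grab('top')
a=s[120:240,340:480,::-1]; b=s[150:290,260:400,::-1]
cv2.imwrite('pics/j5.png',np.hstack([cv2.resize(a,(400,343),interpolation=2),cv2.resize(b,(400,343),interpolation=2)]))"
```

```text
t 12.00 pos [0.4369 0.2195 0.218 ] ang -0.0 w 0.0470 g 36.5 F [ 1.6 -0.4 -1.9] q [-1.    0.24  0.54  2.   -0.15  0.95 -0.38]
turn [ 0.  -0.1 -0. ] mm [-1.5  1.1 -2. ]
turn [ 0.  -0.1 -0. ] mm [ -1.6   1.1 176. ]
```

View pics/j5.png

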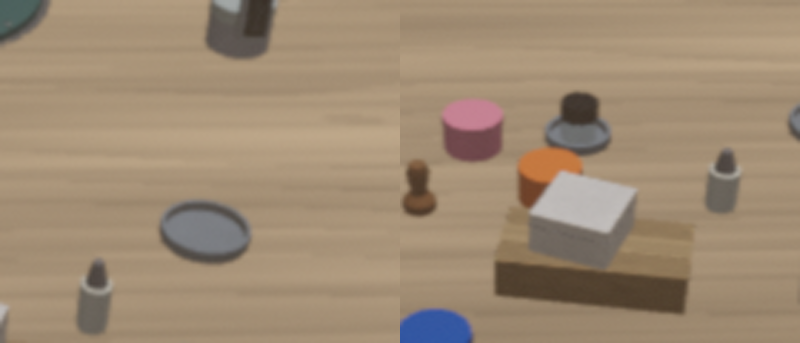

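The tin is held level, and the box and carton stayed put. The dish is at crop (206,228). I'll descend.

jog_arm(
  deltas=[
    [[0,0,0],[-0.5,0,45],40],
    [[0,0,0],[-1,1,90],40],
    [[0,0,0],[-1.5,1,130],40],
    [[0,0,0],[-1.5,1,160],40],
    [[0,0,0],[-1.5,1,170],40],
  ],
)

```text
time_s: 12.72
position: [0.4394, 0.215, 0.0464]
ee_rot: [2.226, 2.216, -0.003]
contact_force: [0.5, 0.1, -2.5]
width: 0.0465
grip_force: 36.5
```

jog_arm(
  deltas=[
    [[0,0,0],[0,0,3],40],
    [[0,0,0],[0,0,5],40],
    [[0,0,0],[0,0,5],40],
  ],
)

```text
time_s: 13.1
position: [0.4397, 0.2164, 0.0431]
ee_rot: [2.225, 2.218, 0.002]
contact_force: [-0.4, 0.7, -1.5]
width: 0.0469
grip_force: 36.5
```

```bash
python3 -c "
from h import *
s=grab('scene');print(pix2w(s,412.1,199.8,.012))"; python3 go.py .438 .218 .041 0
```

```text
[0.44010996 0.21991058 0.012     ]
t 13.15 pos [0.4396 0.2164 0.0431] ang -0.2 w 0.0466 g 36.5 F [-0.  -0.4 -1.9] q [-0.86  0.54  0.41  2.1  -0.38  0.58 -0.18]
turn [ 0.  -0.  -0.2] mm [ 1.6 -1.6  2.1]
```

jog_arm(
  deltas=[
    [[0,0,0],[2,-0.5,0],40],
    [[0,0,0],[2,-0.5,1],40],
    [[0,0,0],[2,-0.5,2],40],
    [[0,0,0],[2,-0.5,2.4],40],
    [[0,0,0],[2,-0.5,2.4],40],
  ],
)

```text
time_s: 13.78
position: [0.4388, 0.2184, 0.0408]
ee_rot: [-2.225, -2.217, -0.001]
contact_force: [-8.9, -1.4, 24.0]
width: 0.0466
grip_force: 38.7
```

Contact at the predicted height. Releasing.

jog_arm(
  deltas=[
    [[0,0,0],[0,0,-0.5],40],
    [[0,0,0],[0,0,-0.5],50],
    [[0,0,0],[0,0,-0.5],58],
    [[0,0,0],[0,0,-0.5],66],
    [[0,0,0],[0,0,-0.5],66],
  ],
)

```text
time_s: 14.4
position: [0.4388, 0.2181, 0.0404]
ee_rot: [2.225, 2.218, -0.0]
contact_force: [-0.3, 0.0, -0.6]
width: 0.0661
grip_force: 0.0
```

jog_arm(
  deltas=[
    [[0,0,0],[0,0,-20],66],
    [[0,0,0],[0,0,-60],70],
    [[0,0,0],[0,0,-100],78],
    [[0,0,0],[0,0,-130],80],
    [[0,0,0],[0,0,-130],80],
  ],
)

```text
time_s: 15.02
position: [0.4396, 0.2187, 0.1723]
ee_rot: [2.225, 2.218, 0.006]
contact_force: [0.4, 0.7, -0.7]
width: 0.08
grip_force: 0.0
```

```bash
python3 go.py .626 .001 .16 -25.4; python3 -c "
from h import *
s=grab('scene')['img'];t=grab('top')['img']
cv2.imwrite('pics/j6.png',np.hstack([cv2.resize(s[140:290,280:480,::-1],(450,338),interpolation=2),cv2.resize(t[130:220,250:340,::-1],(338,338),interpolation=2)]))"
```

```text
t 15.03 pos [0.4396 0.2187 0.1723] ang -0.2 w 0.0800 g 0.0 F [ 0.4  0.7 -0.7] q [-0.99  0.31  0.54  2.03 -0.22  0.84 -0.32]
turn [ 0.1 -0.2 25.2] mm [-217.1  187.1   12.3]
```

View pics/j6.png

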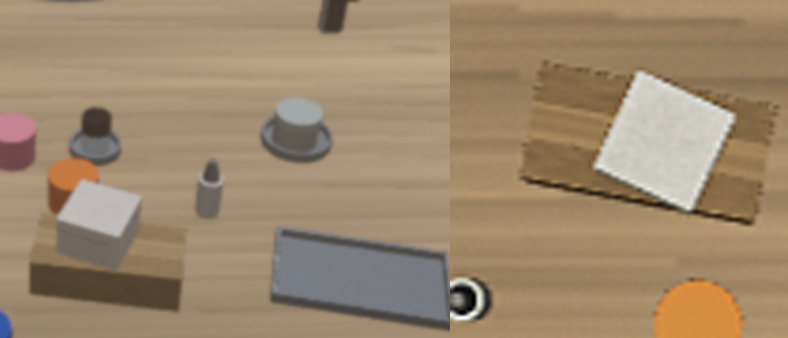

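The tin sits in the big dish (298,120). In the top crop, the box corners are (640,71), (735,116), (691,211), (595,167).

```bash
python3 - <<'E'
from h import *
f=grab('top')
for n,z,pts in (('box',.08,[(640,71),(735,116),(691,211),(595,167)]),('carton',.04,[(546,61),(778,103),(756,221),(521,179)])):
    P=np.array([pix2w(f,250+(x-450+.5)*90/338-.5,130+(y+.5)*90/338-.5,z)[:2] for x,y in pts])
    e=P-np.roll(P,-1,0); print(n,P.mean(0).round(4),np.linalg.norm(e,axis=1).round(4),(np.degrees(np.arctan2(e[:,1],e[:,0]))%90).round(1))
E
python3 go.py .626 .001 .16 -25.4
```

```text
box [0.6259 0.0009] [0.0545 0.0543 0.0547 0.055 ] [64.5 65.1 65.3 64.9]
carton [0.6302 0.0096] [0.1282 0.0653 0.1296 0.0657] [79.6 79.3 79.8 78.2]
t 15.18 pos [0.4384 0.218  0.1698] ang -0.2 w 0.0798 g 0.0 F [ 0.2  0.9 -0.5] q [-0.99  0.32  0.54  2.04 -0.22  0.84 -0.32]
turn [-0.   0.  25.2] mm [-216.4  188.3    9.8]
```

jog_arm(
  deltas=[
    [[0,0,5],[-45,38,0],85],
    [[0,0,10],[-90,77,0],85],
    [[0,0,15],[-135,115,5],85],
    [[0,0,20],[-180,154,10],85],
    [[0,0,25],[-217,187,12],85],
  ],
)

```text
time_s: 15.8
position: [0.6256, -0.0018, 0.1568]
ee_rot: [-2.655, -1.678, 0.003]
contact_force: [0.1, 0.9, 0.0]
width: 0.0852
grip_force: 0.0
```

jog_arm(
  deltas=[
    [[0,0,0],[0,0,0],85],
    [[0,0,0],[0,0,0],85],
  ],
)

```text
time_s: 16.05
position: [0.6244, 0.0008, 0.1572]
ee_rot: [-2.651, -1.684, 0.003]
contact_force: [-0.8, 0.6, 0.1]
width: 0.0851
grip_force: 0.0
```

```bash
python3 go.py .626 .001 .078 -25.4
```

```text
t 16.05 pos [0.6244 0.0008 0.1572] ang -25.2 w 0.0851 g 0.0 F [-0.8  0.6  0.1] q [-0.51  0.6   0.64  1.71 -0.42  0.97 -0.15]
turn [-0.1  0.1  0.2] mm [ 1.   1.5 79.2]
```

jog_arm(
  deltas=[
    [[0,0,0],[0.7,1.5,30],85],
    [[0,0,0],[0.7,1.5,55],85],
    [[0,0,0],[0.7,1.5,72],85],
    [[0,0,0],[0.7,1.5,79],85],
    [[0,0,0],[0.7,1.5,79],85],
  ],
)

```text
time_s: 16.68
position: [0.6267, 0.0008, 0.0796]
ee_rot: [-2.652, -1.684, 0.0]
contact_force: [0.8, 0.1, -0.1]
width: 0.085
grip_force: 0.0
```

jog_arm(
  deltas=[
    [[0,0,0],[0,0,0],72],
    [[0,0,0],[0,0,0],62],
    [[0,0,0],[0,0,0],56],
    [[0,0,0],[0,0,0],48],
    [[0,0,0],[0,0,0],48],
  ],
  force=35,
)

```text
time_s: 17.3
position: [0.6268, 0.0006, 0.0801]
ee_rot: [-2.652, -1.684, -0.001]
contact_force: [-3.3, 1.0, 7.4]
width: 0.0551
grip_force: 37.1
```

```bash
python3 go.py .4374 -.1944 .17 13.5
```

```text
t 17.30 pos [6.268e-01 6.000e-04 8.010e-02] ang -25.2 w 0.0551 g 37.1 F [-3.3  1.   7.4] q [-0.47  0.7   0.58  1.75 -0.49  0.84 -0.1 ]
turn [  0.   -0.  -38.7] mm [-257.   -88.4  -90.1]
```

jog_arm(
  deltas=[
    [[0,0,0],[0,0,-12],48],
    [[0,0,0],[0,0,-40],48],
    [[0,0,0],[0,0,-75],48],
    [[0,0,-4],[-30,-10,-90],48],
    [[0,0,-10],[-70,-24,-90],48],
  ],
)

```text
time_s: 17.92
position: [0.5755, -0.0529, 0.1713]
ee_rot: [2.49, 1.912, 0.003]
contact_force: [0.1, -0.9, -1.9]
width: 0.0553
grip_force: 38.1
```

```bash
python3 go.py .4374 -.1944 .17 13.8
```

```text
t 17.93 pos [ 0.5755 -0.0529  0.1713] ang -15.0 w 0.0553 g 38.1 F [ 0.1 -0.9 -1.9] q [-0.45  0.49  0.63  1.83 -0.36  0.93  0.08]
turn [  0.2   0.  -28.8] mm [-172.4  -96.9    0.9]
```

jog_arm(
  deltas=[
    [[0,0,-7],[-40,-23,1],48],
    [[0,0,-14],[-80,-46,1],48],
    [[0,0,-21],[-120,-69,1],48],
    [[0,0,-28],[-150,-87,1],48],
    [[0,0,-28.5],[-165,-94,1],48],
  ],
)

```text
time_s: 18.55
position: [0.4399, -0.1887, 0.1693]
ee_rot: [1.949, 2.463, 0.001]
contact_force: [1.4, 0.2, -0.8]
width: 0.0554
grip_force: 38.1
```

```bash
python3 go.py .4374 -.1944 .055 13.8; python3 -c "
from h import *
f=grab('scene'); s=f['img']
x=[w2pix(f,(.4374,-.1944,.012))];print(x)
cv2.imwrite('pics/j7.png',np.hstack([cv2.resize(s[130:250,180:300,::-1],(390,390),interpolation=2),cv2.resize(s[190:310,270:390,::-1],(390,390),interpolation=2)]))"
```

```text
t 18.55 pos [ 0.4399 -0.1887  0.1693] ang 13.3 w 0.0554 g 38.1 F [ 1.4  0.2 -0.8] q [-0.17  0.31  0.6   2.06 -0.23  0.83  0.79]
turn [ 0.1  0.  -0.5] mm [ -5.   -3.8 114.3]
[(np.float64(232.5809378542846), np.float64(201.57878684175353))]
```

View pics/j7.png

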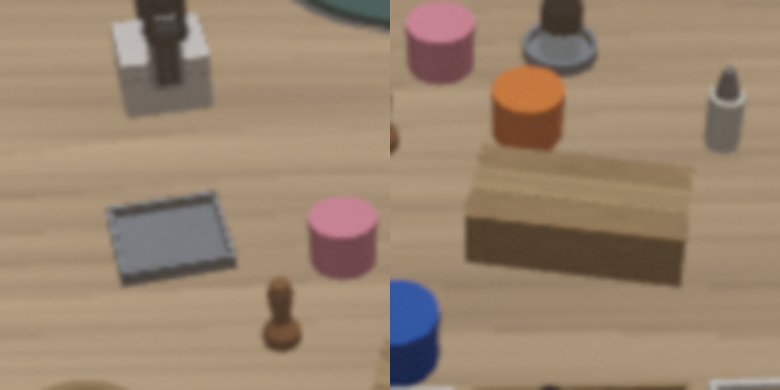

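The box is level at (163,65), and its edges are parallel to the tray at (170,236). The carton is undisturbed. I'll descend.

jog_arm(
  deltas=[
    [[0,0,-0.4],[-4,-3,30],48],
    [[0,0,-0.4],[-5,-3.8,60],48],
    [[0,0,-0.4],[-5,-3.8,90],48],
    [[0,0,-0.4],[-5,-3.8,110],48],
    [[0,0,-0.4],[-5,-3.8,114],48],
  ],
)

```text
time_s: 19.23
position: [0.4385, -0.1928, 0.0541]
ee_rot: [-1.94, -2.47, 0.001]
contact_force: [-0.5, -0.7, -0.0]
width: 0.0551
grip_force: 38.0
```

jog_arm(
  deltas=[
    [[0,0,0],[0,0,3],48],
    [[0,0,0],[0,0,6],48],
    [[0,0,0],[0,0,8],48],
    [[0,0,0],[0,0,8],48],
  ],
)

```text
time_s: 19.73
position: [0.4388, -0.193, 0.0467]
ee_rot: [1.94, 2.471, 0.0]
contact_force: [0.6, -0.7, -1.1]
width: 0.0553
grip_force: 38.0
```

```bash
python3 go.py .4374 -.1944 .043 13.8
```

```text
t 19.73 pos [ 0.4388 -0.193   0.0467] ang 13.7 w 0.0553 g 38.0 F [ 0.6 -0.7 -1.1] q [-0.03  0.53  0.46  2.12 -0.43  0.58  0.97]
turn [ 0.   0.  -0.1] mm [-1.1 -1.7  3.7]
```

jog_arm(
  deltas=[
    [[0,0,0],[-1,-1.5,1.5],48],
    [[0,0,0],[-1,-1.5,3],48],
    [[0,0,0],[-1,-1.5,3.6],48],
    [[0,0,0],[-1,-1.5,4],48],
    [[0,0,0],[-1,-1.5,4],48],
  ],
)

```text
time_s: 20.35
position: [0.4374, -0.1944, 0.043]
ee_rot: [-1.941, -2.47, -0.001]
contact_force: [-5.2, 2.3, 16.6]
width: 0.055
grip_force: 40.1
```

Contact at the predicted height. Releasing.

jog_arm(
  deltas=[
    [[0,0,0],[0,0,-0.4],48],
    [[0,0,0],[0,0,-0.4],58],
    [[0,0,0],[0,0,-0.4],66],
    [[0,0,0],[0,0,-0.4],74],
    [[0,0,0],[0,0,-0.4],74],
  ],
)

```text
time_s: 20.98
position: [0.4375, -0.1943, 0.0429]
ee_rot: [1.94, 2.471, -0.0]
contact_force: [-0.2, 0.1, -0.0]
width: 0.074
grip_force: 0.0
```

jog_arm(
  deltas=[
    [[0,0,0],[0,0,-20],74],
    [[0,0,0],[0,0,-60],80],
    [[0,0,0],[0,0,-90],85],
    [[0,0,0],[0,0,-110],85],
    [[0,0,0],[0,0,-110],85],
  ],
)

```text
time_s: 21.6
position: [0.4382, -0.1943, 0.154]
ee_rot: [1.939, 2.469, 0.002]
contact_force: [0.4, 1.0, -0.4]
width: 0.0849
grip_force: 0.0
```

```bash
python3 go.py .63 .010 .15 -10.6
```

```text
t 21.60 pos [ 0.4382 -0.1943  0.154 ] ang 13.7 w 0.0849 g 0.0 F [ 0.4  1.  -0.4] q [-0.16  0.33  0.6   2.08 -0.26  0.8   0.84]
turn [ 0.1  0.  24.3] mm [153.  234.8   4.4]
```

jog_arm(
  deltas=[
    [[0,0,5],[30,47,0],85],
    [[0,0,10],[60,94,0],85],
    [[0,0,15],[92,141,0],85],
    [[0,0,20],[122,188,0],85],
    [[0,0,24.3],[153,233,0],85],
  ],
)

```text
time_s: 22.22
position: [0.6284, 0.0111, 0.1517]
ee_rot: [-2.419, -2.003, 0.002]
contact_force: [-0.4, -0.7, 0.9]
width: 0.0849
grip_force: 0.0
```

jog_arm(
  deltas=[
    [[0,0,0],[0,0,0],85],
    [[0,0,0],[0,0,0],85],
  ],
)

```text
time_s: 22.48
position: [0.627, 0.0091, 0.1517]
ee_rot: [-2.417, -2.007, 0.003]
contact_force: [-0.3, -0.8, 0.1]
width: 0.085
grip_force: 0.0
```

```bash
python3 go.py .63 .010 .04 -10.6; python3 -c "
from h import *
f=grab('scene'); s=f['img']
cv2.imwrite('pics/j8.png',np.hstack([cv2.resize(s[150:270,190:310,::-1],(390,390),interpolation=2),cv2.resize(s[170:290,270:390,::-1],(390,390),interpolation=2)]))"
```

```text
t 22.48 pos [0.627  0.0091 0.1517] ang -10.6 w 0.0850 g 0.0 F [-0.3 -0.8  0.1] q [-0.49  0.6   0.6   1.71 -0.4   0.96  0.07]
turn [-0.1  0.1  0. ] mm [  1.6   3.  111.7]
```

View pics/j8.png

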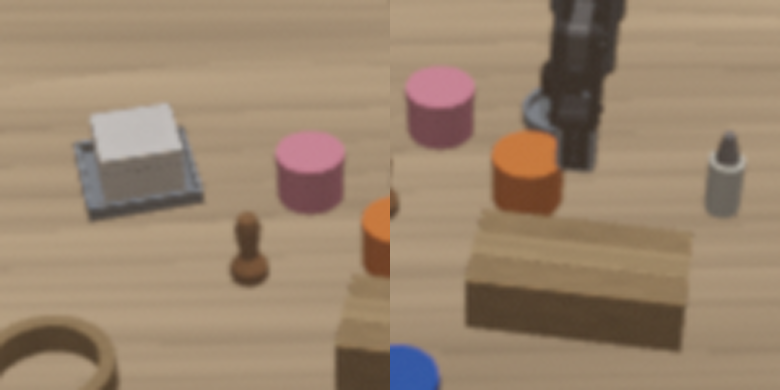

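The box sits in its tray, and the carton is in place with the front finger over it. I'll go down to the carton.

jog_arm(
  deltas=[
    [[0,0,0],[1.5,2.8,35],85],
    [[0,0,0],[1.5,2.8,65],85],
    [[0,0,0],[1.5,2.8,90],85],
    [[0,0,0],[1.5,2.8,108],85],
    [[0,0,0],[1.5,2.8,112],85],
  ],
)

```text
time_s: 23.15
position: [0.63, 0.0098, 0.0401]
ee_rot: [-2.417, -2.006, 0.002]
contact_force: [-0.3, -0.3, 0.2]
width: 0.0849
grip_force: 0.0
```

jog_arm(
  deltas=[
    [[0,0,0],[0,0,0],76],
    [[0,0,0],[0,0,0],68],
    [[0,0,0],[0,0,0],64],
    [[0,0,0],[0,0,0],56],
    [[0,0,0],[0,0,0],56],
  ],
  force=50,
)

```text
time_s: 23.78
position: [0.6308, 0.0106, 0.0419]
ee_rot: [2.417, 2.007, 0.001]
contact_force: [-4.9, 0.7, 11.6]
width: 0.0631
grip_force: 53.9
```

```bash
python3 go.py .6398 .2322 .12 -14.3
```

```text
t 23.77 pos [0.6308 0.0106 0.0419] ang -10.6 w 0.0631 g 53.9 F [-4.9  0.7 11.6] q [-0.43  0.75  0.51  1.74 -0.49  0.78  0.14]
turn [ 0.  -0.   3.7] mm [219.5 -31.9 -78. ]
```

jog_arm(
  deltas=[
    [[0,0,0],[0,0,-12],56],
    [[0,0,0],[0,0,-35],56],
    [[0,0,0],[0,0,-65],56],
    [[0,0,0],[10,-2,-88],56],
    [[0,0,0],[40,-6,-90],56],
  ],
)

```text
time_s: 24.4
position: [0.6332, 0.0496, 0.1346]
ee_rot: [2.418, 2.002, 0.005]
contact_force: [0.2, 1.0, -3.2]
width: 0.0625
grip_force: 57.0
```

jog_arm(
  deltas=[
    [[0,0,1],[40,-6,0],56],
    [[0,0,2],[80,-12,0],56],
    [[0,0,3],[120,-17,0],56],
    [[0,0,3.7],[155,-22,0],56],
    [[0,0,3.7],[175,-25,0],56],
  ],
)

```text
time_s: 25.02
position: [0.6396, 0.2297, 0.1321]
ee_rot: [2.479, 1.93, 0.002]
contact_force: [0.9, 0.3, -2.8]
width: 0.0628
grip_force: 56.9
```

```bash
python3 go.py .6398 .2322 .06 -14.3;python3 -c "
from h import *
f=grab('scene'); s=f['img'];g=grab('top')['img']
cv2.imwrite('pics/j9.png',np.hstack([cv2.resize(s[160:300,360:500,::-1],(390,390),interpolation=2),cv2.resize(g[110:220,140:250,::-1],(390,390),interpolation=2)]))"
```

```text
t 25.02 pos [0.6396 0.2297 0.1321] ang -14.2 w 0.0628 g 56.9 F [ 0.9  0.3 -2.8] q [-0.78  0.71  0.58  1.58 -0.44  0.99 -0.31]
turn [ 0.  -0.   0.1] mm [ 2.4 -0.5 72.1]
```

View pics/j9.png

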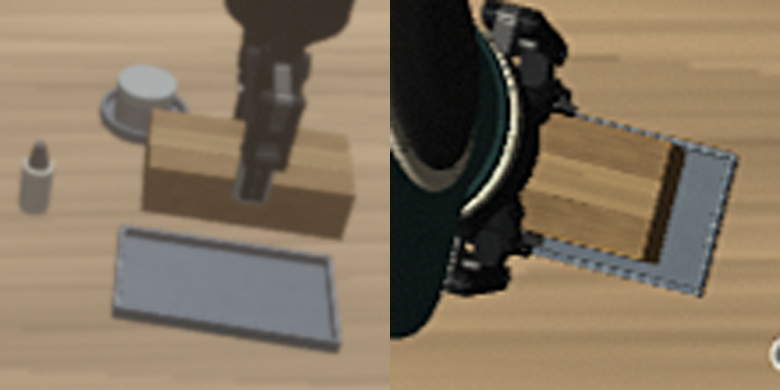

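The carton hangs level and parallel to the tray. I'll check its centring from its visible end (crop (672,143), (643,260)) before lowering.

```bash
python3 - <<'E'
from h import *
f=grab('top')
g=lambda x,y,z:pix2w(f,140+(x-390+.5)*110/390-.5,110+(y+.5)*110/390-.5,z)[:2]
a,b=g(672,143,.130),g(643,260,.130); e=a-b; print('top end',(a+b)/2,np.linalg.norm(e),np.degrees(np.arctan2(e[1],e[0])))
a,b=g(685,150,.09),g(657,264,.09); print('bottom end',(a+b)/2,np.linalg.norm(a-b))
print('tray end',(g(737,153,.012)+g(703,295,.012))/2, 'expected tray end', np.array([.6398,.2322])-.077*np.array([np.cos(np.radians(75.7)),np.sin(np.radians(75.7))]))
E
```

```text
top end [0.62253101 0.16849494] 0.062292646735548886 -13.599861417044762
bottom end [0.62372559 0.17030803] 0.06379097769042981
tray end [0.62146602 0.15823332] expected tray end [0.62078108 0.15758579]
```

jog_arm(
  deltas=[
    [[0,0,0],[2.4,-0.5,25],56],
    [[0,0,0],[2.4,-0.5,45],56],
    [[0,0,0],[2.4,-0.5,62],56],
    [[0,0,0],[2.4,-0.5,70],56],
    [[0,0,0],[2.4,-0.5,70],56],
  ],
)

```text
time_s: 25.8
position: [0.6397, 0.2297, 0.0605]
ee_rot: [2.481, 1.927, -0.001]
contact_force: [0.4, -0.4, -3.1]
width: 0.0625
grip_force: 56.9
```

```bash
python3 go.py .6398 .2322 .045 -14.3
```

```text
t 25.80 pos [0.6397 0.2297 0.0605] ang -14.3 w 0.0625 g 56.9 F [ 0.4 -0.4 -3.1] q [-0.75  0.8   0.53  1.6  -0.49  0.88 -0.28]
turn [-0.  0. -0.] mm [ 2.5 -0.6 15.5]
```

The carton's end shows it is already centred in the tray, so I'll lower it straight down.

jog_arm(
  deltas=[
    [[0,0,0],[0.5,0,5],56],
    [[0,0,0],[0.5,0,10],56],
    [[0,0,0],[0.5,0,13],56],
    [[0,0,0],[0.5,0,14],56],
    [[0,0,0],[0.5,0,14],56],
  ],
)

```text
time_s: 26.42
position: [0.6399, 0.2305, 0.0469]
ee_rot: [2.48, 1.928, -0.0]
contact_force: [-0.3, 0.5, -2.7]
width: 0.0629
grip_force: 56.9
```

jog_arm(
  deltas=[
    [[0,0,0],[0,0,0.6],56],
    [[0,0,0],[0,0,1],56],
    [[0,0,0],[0,0,1],56],
  ],
)

```text
time_s: 26.8
position: [0.6399, 0.2305, 0.0459]
ee_rot: [2.481, 1.928, -0.0]
contact_force: [-0.7, 0.6, -2.4]
width: 0.0625
grip_force: 56.9
```

jog_arm(
  deltas=[
    [[0,0,0],[0,0,0.5],56],
    [[0,0,0],[0,0,0.9],56],
    [[0,0,0],[0,0,1.2],56],
    [[0,0,0],[0,0,1.2],56],
  ],
)

```text
time_s: 27.3
position: [0.6399, 0.2305, 0.045]
ee_rot: [-2.481, -1.928, -0.0]
contact_force: [-3.6, -1.4, 5.0]
width: 0.0624
grip_force: 57.7
```

jog_arm(
  deltas=[
    [[0,0,0],[0,0,0.3],56],
    [[0,0,0],[0,0,0.3],56],
    [[0,0,0],[0,0,0],68],
    [[0,0,0],[0,0,0],76],
    [[0,0,0],[0,0,0],82],
  ],
)

```text
time_s: 27.92
position: [0.64, 0.2305, 0.0446]
ee_rot: [2.48, 1.928, 0.0]
contact_force: [0.8, 0.7, -0.6]
width: 0.0823
grip_force: 0.0
```

jog_arm(
  deltas=[
    [[0,0,0],[0,0,0],84],
    [[0,0,0],[0,0,-20],84],
    [[0,0,0],[0,0,-60],84],
    [[0,0,0],[0,0,-120],84],
    [[0,0,0],[0,0,-160],84],
  ],
)

```text
time_s: 28.55
position: [0.6405, 0.2303, 0.209]
ee_rot: [2.48, 1.927, 0.005]
contact_force: [0.2, 0.2, -0.1]
width: 0.0843
grip_force: 0.0
```

jog_arm(
  deltas=[
    [[0,0,0],[-20,-50,-10],84],
    [[0,0,0],[-40,-100,-20],84],
    [[0,0,0],[-60,-150,-20],84],
    [[0,0,0],[-80,-200,-20],84],
    [[0,0,0],[-80,-200,-20],84],
  ],
)

```text
time_s: 29.18
position: [0.4236, 0.2023, 0.2257]
ee_rot: [-2.477, -1.928, -0.001]
contact_force: [1.5, 0.1, 0.3]
width: 0.084
grip_force: 0.0
```

```bash
python3 go.py;python3 -c "
from h import *
f=grab('scene'); s=f['img']
cv2.imwrite('pics/j10.png',cv2.resize(s[140:310,170:500,::-1],(790,407),interpolation=2))"
```

```text
t 29.18 pos [0.4236 0.2023 0.2257] ang -14.2 w 0.0840 g 0.0 F [1.5 0.1 0.3] q [-1.15  0.21  0.72  2.04 -0.17  0.96 -0.59]
```

View pics/j10.png

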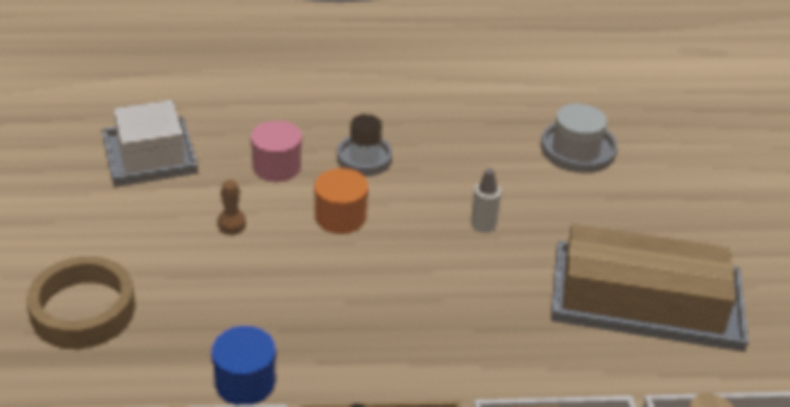

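All four pieces stand flat in their trays: box (150,140), jar (365,140), tin (580,135) and carton (650,280). The tape (80,300) and glue (486,205) are untouched, and the gripper is clear.

```bash
python3 -c "
from plant import ctrl
print(ctrl.job_done())"
```

```text
the job is handed in; nothing more can be done
None
```

The job is handed in: carton, box, tin and jar each stand upright in their own tray, and the tape, glue bottle and coloured look-alike tins are where they were (last seen at 29 s of the 99 s limit).

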